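# Fit the stop collar and hold the derailleur cage against it

### The job

Lift the freshly formed steel collar out of the open die and put it, flange down, over the stop post of the derailleur stand so that it sits flat on the plate, and let go of it. Then swing the sprung cage arm forward (clockwise from above) until it bears against the collar, and finish while holding it pressed there with the gripper: do not let it spring back. Leave the other tools and parts on the bench where they are.

Things in the scene. Friction and masses are not known exactly. Their poses are not given: they have to be found in the camera images.
- collar_center (a point): Steel collar, loose, about 80 g: a tube 30 mm outside diameter, 18 mm bore, 36 mm tall overall, with a flange 44 mm across and 5 mm thick round its foot. The point is on its axis, 18 mm above its underside; its z axis points up, flange below. It starts upright with its foot in the die's cavity, and the tube stands 26 mm clear of the die's top face. The tube is round and can be gripped from above in any direction.
- die: Open forming die, fixed: dark steel block 160 (x) x 120 (y) x 30 mm tall, origin at the centre of its underside, z up. In the middle of its top face is a round cavity 47 mm across and 10 mm deep, in which the collar stands. Two guide pins 12 mm thick stand 30 mm above the top face at x = +66, y = -45 and +45 mm.
- stand: Derailleur stand, fixed: wooden base 220 (x) x 170 (y) mm with an aluminium hanger plate 190 x 140 mm on it; the plate's top face is 28 mm above the bench. Origin at the centre of the underside, z up. The pivot body is at x = 55, y = 0 mm and the stop post at x = 20, y = 49 mm. Behind the pivot, at x = 75 to 105 mm, is a hanger lug 58 mm high.
- post_foot (a point): Middle of the stop post's foot, on the plate's top face. The post is a vertical round steel pin, 11 mm thick and 44 mm tall with a tapered tip; it stands 60 mm from the pivot axis. The collar goes over it with 3.5 mm play all round.
- cage_pivot (a point): Point on the vertical pivot axis of the cage arm, at the height of the plate's top face. The round pivot body is 42 mm across, its top 40 mm above the plate.
- cage_pin (a point): Centre of the steel finger pin on the end of the cage arm: vertical, round, 14 mm thick, 38 mm tall, this point half-way up (45 mm above the plate's top face), 110 mm from the pivot axis. Below it is the arm's end wheel, 38 mm across, whose top is 26 mm above the plate. The arm itself is 26 mm wide and lies 10 to 26 mm above the plate. The pin may be pinched or pushed.
- cage (a joint): Angle of the cage arm about its vertical pivot, rad. 0 is its rest position, where the spring holds it at the start; it grows as the arm swings forward, clockwise seen from above, towards the post. With the collar on the post the arm meets the collar at about 1.15; without the collar it would run on to 1.257. The spring always pulls back: about 2.3 N at the pin at rest, about 5.5 N at 1.15, and the arm flies back if let go.
- die_top: the other half of the die, a dark steel block 100 x 100 x 25 mm with a thin punch standing up; bystander, leave it alone
- hammer: wooden-handled hammer lying on the bench; bystander, leave it alone
- sprayer: closed blue bottle 66 mm across, 140 mm tall; bystander, leave it alone
- screwdriver: screwdriver lying between the robot and the work; bystander, leave it alone
Mind the look-alikes: they are no part of the job. Of the things that look like the part that bears collar_center, the largest one is meant.

How it is judged:
By the outcome, as a careful person would: the job done as asked, in the order asked, and still so for the second after the job is handed in, while the arm keeps its last pose, push and grip.
It also fails if it takes over 61 s, if anything falls off the work surface, if the arm or the gripper's body presses on something with over 40 N, if the wrist force passes 120 N, or if a joint passes its speed limit or range.

### The arm

A 6-joint arm with a two-finger parallel gripper is mounted at the origin on the work surface. World frame = base frame: x ahead of the robot, y to its left, z up, the work surface at z = 0. Lengths are in m, angles in degrees, forces in N, time in s.
With the tool pointing down it reaches from about 0.325 to 0.875 m from the base axis. Payload 4.4 kg.
Tool frame: the origin (TCP) lies midway between the tips of the shut fingers; the grasp point (between the pads) lies 19 mm behind it; z points along the fingers, y is the line along which they close (so a half turn about z gives the same grasp; the last joint's range is limited). The gripper opens to 85 mm and grips with 20 to 120 N. Pads are 22 mm wide; open, the fingers measure 114 mm over their backs; the gripper's body (76 mm by 85 mm) begins 54 mm behind the grasp point. The pads swing forward as they close: fully open they stand 13 mm farther back than shut.
Start: joints at [59.616, 11.837, 88.321, -0, 79.842, -8.623], TCP at [0.213, 0.534, 0.231] pointing down, gripper open.
Joint ranges: [-156.59, 156.59], [-49.26, 127.26], [12.9, 141.05], [-63.56, 243.56], [4.71, 150.69], [-161.64, 161.64]. Speed limits (degrees/s): [159.86, 159.86, 180, 180, 180, 180].

### API

Orientations are given as a 3x3 rotation matrix whose columns are the frame's x, y, z axes.
In Python, from cell import manip, cams, recognise, outline_of gives the robot as it stands. The module is installed in compiled form; this text tells all that it offers.
- The arm moves only by the tool drive_tool, never from a script. Its argument "commands" is a list of rows, each a list of 2 entries, a list of its own where there are three numbers: the shift along the tool's x, y, z in m, then the turn, a rotation vector about the tool's x, y, z in degrees. A call has exactly 5 rows; each row shifts and turns the commanded pose from where the row before left it, along the tool's axes as they then stand; what a row does not reach is not made up. A row lasts 1/8 s, in which the tool goes at most 62.5 mm and 10.7 degrees, less where a joint would pass 70% of its speed; a pose out of reach is approached as far as the arm can. A call is refused whole if a number of a shift passes 0.0625 or a number of a turn 10.7, either way. A call with a gripper value outside its range is refused whole. "hand" is the closure, from 0 (fully open) to 1 (shut), set as the call begins (left out, the last holds). The fingers move at their own pace and stop on an object; the grip force is fixed at half the most. Time passes only in rows, so rows that do not move let the fingers close, or fill a call up. It gives the time, the measured TCP pose, the force, the opening and the grip force at its end, in the units of the state.
- manip.read_state(): the state, without advancing time (a new reading comes with each control period).
- cams.read_camera(name): name is "scene" or "top"; returns the picture (400x640x3 uint8, blue, green, red); there is no depth.
- cams.get_calibration(name): a dict with "mtx" (3x3 intrinsics, pixels), "cam_to_world" (4x4, takes a point from camera to world coordinates). Camera axes: x right, y down, z forward; pixel columns grow to the right and rows downward; lengths in m; the calibration is good to about 2 mm. A picture is of the moment at which its call begins. get_calibration takes no time and is no camera call.
- manip.finish_job(): hands the job in; it is judged then, once.
Trained networks look in the newest picture that a camera, given by its name, has taken for a name from the list of things; names that differ only in an ending like _2 or _b are one class to them, and where a whole thing is asked for, a point or a joint stands for the part that bears it (a point fixed in the world has none). Each returns a list of dicts, best first, with "p" (0 to 1); they miss things now and then, are a little off and sometimes report something else, mostly with a low value. They report only what shows in the picture. A call takes as long as a camera call. They do not tell look-alikes from the thing itself.
- recognise(query, camera): "rect" ([left, top, right, bottom] in pixels, round what is visible of it).
- outline_of(query, camera): "region" (400x640 bool, what is visible of it) and "rect" ([left, top, right, bottom] in pixels, round what is visible of it).
The state is a dict: "time_s": time; "joint_pos": joint angles; "qvel": joint speeds; "effort": joint torques, N m; "tool_pos": TCP position; "ee_rot": TCP orientation; "force": force on the tool from outside, world axes, zero at the start; "wrist_torque": the same for the moment, N m; "opening": opening from 0.0 (shut) to 1.0 (fully open); "grasp_force": force on a finger pad.
Only numpy, scipy, OpenCV 4.12 (cv2) and the standard library are available. Lean on these libraries where they do the work, as an engineer would, in place of code of your own. Each camera call takes 0.05 s, during which the arm holds its last target. There are 200 camera calls.

## Working session

There is one attempt and no reset: what is moved stays moved. The work goes in short steps, Python scripts to look and compute and a tool call to move; the robot and the scene stay as the last step left them, time stands still between calls to the robot, and variables do not carry over. Pictures are saved under pics/ and viewed, at most 10 in all, crops included, and the job is handed in when it is done.

Besides the shell and the picture viewer there is one more tool, called after "Call:" as a command line: name --argument value ..., lists and objects as JSON in quotes. drive_tool: Moves the arm, as the interface text tells. Its arguments: {"type":"object","properties":{"commands":{"type":"array","items":{"type":"array"}},"hand":{"type":"number"}},"required":["commands"]}

```bash
mkdir -p pics; python3 - <<'E'
from cell import manip,cams,recognise
import cv2,numpy as np
for c in ["scene","top"]:
    cv2.imwrite(f"pics/{c}0.png",cams.read_camera(c))
    k=cams.get_calibration(c);print(c,np.round(k["mtx"],1).tolist(),np.round(k["cam_to_world"],3).tolist())
    for q in ["collar_center","die","stand","cage_pin","cage_pivot","post_foot"]:
        try: print(q,[(np.round(r["rect"]).tolist(),round(r["p"],2)) for r in recognise(q,c)])
        except Exception as e: print(q,e)
s=manip.read_state();print({k:np.round(v,3).tolist() for k,v in s.items()})
E
```

```text
scene [[376.5, 0.0, 313.7], [0.0, 376.5, 204.4], [0.0, 0.0, 1.0]] [[-0.847, 0.27, -0.458, 0.961], [0.531, 0.452, -0.717, 0.609], [0.014, -0.85, -0.526, 0.513], [0.0, 0.0, 0.0, 1.0]]
collar_center [([399.0, 305.0, 415.0, 323.0], 0.67), ([247.0, 144.0, 345.0, 212.0], 0.63), ([434.0, 238.0, 445.0, 254.0], 0.62), ([382.0, 243.0, 402.0, 265.0], 0.61)]
die [([344.0, 231.0, 445.0, 306.0], 0.78)]
stand [([247.0, 146.0, 340.0, 210.0], 0.85)]
cage_pin [([272.0, 145.0, 295.0, 182.0], 0.61)]
cage_pivot [([244.0, 144.0, 344.0, 209.0], 0.86), ([383.0, 243.0, 400.0, 263.0], 0.21)]
post_foot [([246.0, 142.0, 345.0, 212.0], 0.71)]
top [[454.8, 0.0, 319.5], [0.0, 454.8, 205.0], [0.0, 0.0, 1.0]] [[0.011, -0.983, 0.184, 0.407], [-1.0, -0.01, 0.004, 0.036], [-0.002, -0.184, -0.983, 1.141], [0.0, 0.0, 0.0, 1.0]]
collar_center [([243.0, 237.0, 260.0, 256.0], 0.7), ([203.0, 216.0, 217.0, 227.0], 0.47), ([246.0, 294.0, 258.0, 306.0], 0.41)]
die [([225.0, 212.0, 278.0, 280.0], 0.92)]
stand [([373.0, 204.0, 465.0, 301.0], 0.93)]
cage_pin [([404.0, 220.0, 456.0, 267.0], 0.94)]
cage_pivot [([375.0, 200.0, 466.0, 302.0], 0.69)]
post_foot [([373.0, 200.0, 464.0, 305.0], 0.68)]
{'time_s': 0.7, 'joint_pos': [59.616, 11.834, 88.32, -0.001, 79.84, -8.622], 'qvel': [0.057, 0.054, 0.075, -0.099, 0.11, 0.008], 'effort': [0.001, -38.292, -29.189, -0.0, 0.001, -0.0], 'tool_pos': [0.213, 0.534, 0.231], 'ee_rot': [[-0.929, 0.371, 0.0], [0.371, 0.929, 0.0], [-0.0, 0.0, -1.0]], 'force': [-0.093, -0.148, -0.22], 'wrist_torque': [-0.018, -0.007, 0.08], 'grasp_force': 0.0, 'opening': 1.001}
```

```bash
python3 - <<'E'
import cv2,numpy as np
a=cv2.imread("pics/top0.png");b=cv2.imread("pics/scene0.png")
A=cv2.resize(a[190:320,190:290],None,fx=4,fy=4,interpolation=3)
B=cv2.resize(a[190:320,365:475],None,fx=3.6,fy=4,interpolation=3)
cv2.imwrite("pics/tc.png",np.hstack([A,B]))
A=cv2.resize(b[220:330,340:460],None,fx=3.3,fy=5,interpolation=3)
A=cv2.resize(b[220:330,335:460],None,fx=3.2,fy=3.2,interpolation=3)
B=cv2.resize(b[125:220,235:360],None,fx=3.2,fy=3.2,interpolation=3)
h=max(A.shape[0],B.shape[0]);B=cv2.copyMakeBorder(B,0,h-B.shape[0],0,0,0)
cv2.imwrite("pics/sc.png",np.hstack([A,B]))
E
```

```text
(no output)
```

View pics/scene0.png

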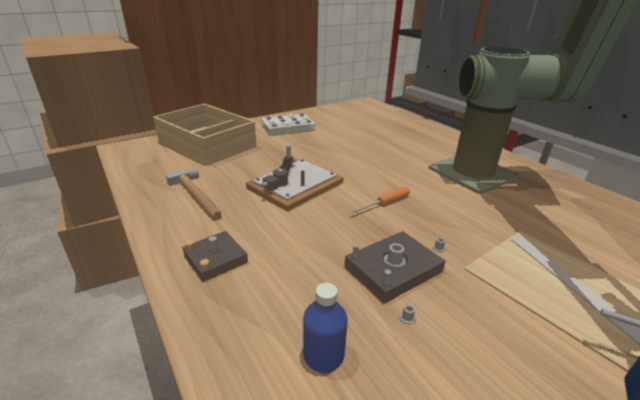

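View pics/tc.png

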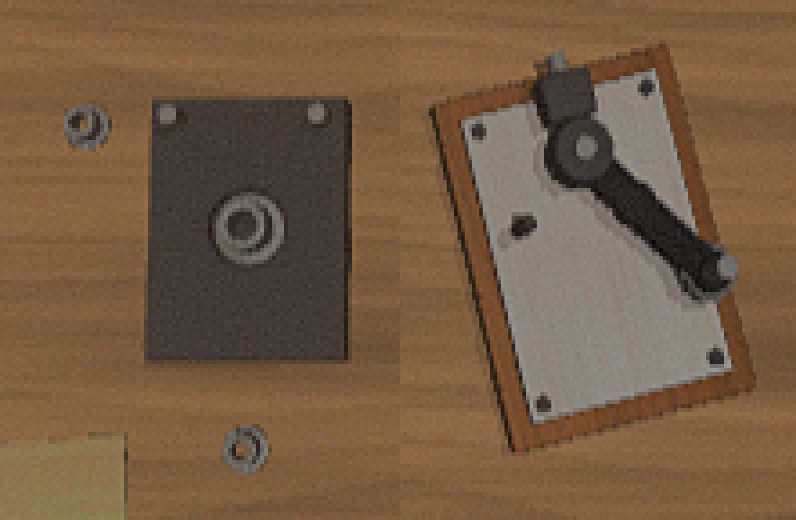

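View pics/sc.png

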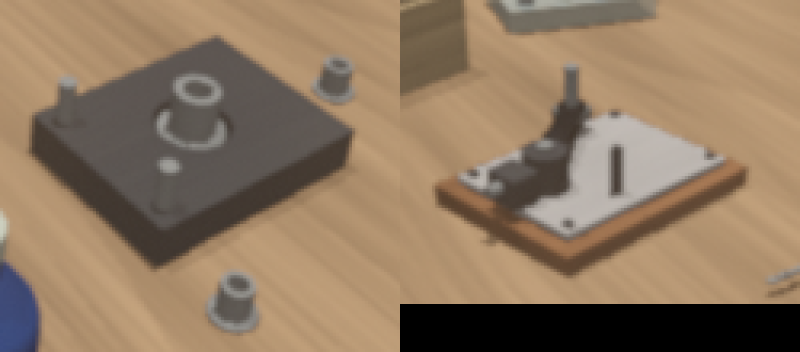

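View pics/top0.png

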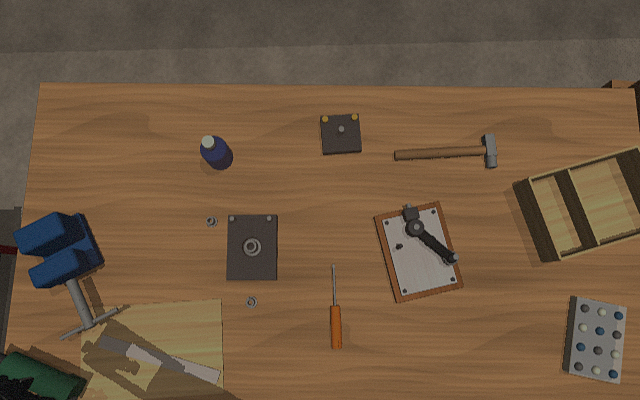

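Top view: three collar-like parts, at (251,246) in the die, (211,221) and (251,301) loose on the bench. The one in the die is clearly the largest and stands in the cavity, which the enlarged crops confirm, so it is the one meant. The stand's pivot is near (417,227), the post tip near (400,245) and the pin top near (456,256). The post shows in the scene view at (303,171–185).

```bash
cat >h.py <<'E'
from cell import manip,cams,recognise,outline_of
import numpy as np
from scipy.optimize import least_squares
K={c:cams.get_calibration(c) for c in("scene","top")}
def proj(c,P):
    k=K[c];T=np.linalg.inv(k["cam_to_world"]);p=np.atleast_2d(P)@T[:3,:3].T+T[:3,3]
    q=p@np.array(k["mtx"]).T;return q[:,:2]/q[:,2:]
def onplane(c,uv,z):
    k=K[c];T=np.array(k["cam_to_world"]);d=T[:3,:3]@np.linalg.inv(k["mtx"])@[*uv,1];return T[:3,3]+d*(z-T[2,3])/d[2]
def tri(ut,us):
    r=least_squares(lambda P:np.r_[proj("top",P)[0]-ut,proj("scene",P)[0]-us],[.45,0,.04],x_scale=.1);return r.x,r.fun
E
python3 - <<'E'
from h import *
off=.4
T=lambda x,y:np.array([(x-400)/3.6+365,y/4+190])-off if x>400 else np.array([x/4+190,y/4+190])-off
S=lambda x,y:np.array([(x-400)/3.2+235,y/3.2+125])-off if x>400 else np.array([x/3.2+335,y/3.2+220])-off
for n,t,s in [("collar top",(242,225),(198,88)),("post tip",(528,222),(617,147)),("pin top",(728,266),(571,68)),("pivot top",(586,147),(547,148)),("guideA",(316,113),(67,80)),("guideB",(167,114),(170,163))]:
    P,r=tri(T(*t),S(*s));print(n,P.round(4),r.round(1))
# stand fit: plate corners + features
obs=[("top",T(*p),q) for p,q in [((462,120),(95,70,28)),((655,70),(95,-70,28)),((731,372),(-95,-70,28)),((533,422),(-95,70,28)),((586,147),(55,0,68)),((528,222),(20,49,72))]]
obs+=[("scene",S(*p),q) for p,q in [((547,148),(55,0,68)),((617,147),(20,49,72)),((617,193),(20,49,28))]]
def W(x,q):
    c,s=np.cos(x[2]),np.sin(x[2]);return np.array([x[0]+(c*q[0]-s*q[1])/1e3,x[1]+(s*q[0]+c*q[1])/1e3,q[2]/1e3])
f=lambda x:np.concatenate([proj(c,W(x,q))[0]-u for c,u,q in obs])
r=least_squares(f,[.45,-.2,.2],x_scale=.1);print("stand",r.x.round(4),r.fun.reshape(-1,2).round(1).tolist())
print("post",W(r.x,(20,49,28)),"pivot",W(r.x,(55,0,28)))
d=[("top",T(*p),q) for p,q in [((242,225),(0,0,56)),((316,113),(66,-45,60)),((167,114),(66,45,60)),((152,98),(80,60,30)),((145,360),(-80,60,30))]]
d+=[("scene",S(*p),q) for p,q in [((198,88),(0,0,56)),((67,80),(66,-45,60)),((170,163),(66,45,60)),((216,37),(-80,-60,30)),((352,130),(-80,60,30))]]
obs=d
r=least_squares(f,[.4,.2,0],x_scale=.1);print("die",r.x.round(4),r.fun.reshape(-1,2).round(1).tolist())
E
```

```text
collar top [0.5089 0.2047 0.0559] [-0.  0. -0. -0.]
post tip [ 0.5129 -0.1508  0.0706] [-0.1  0.1 -0.1 -0. ]
pin top [ 0.487  -0.275   0.0889] [-0.1  0.1 -0.1 -0. ]
pivot top [ 0.5578 -0.1907  0.0642] [-0.3  0.5 -0.6 -0.1]
guideA [0.5767 0.1617 0.0606] [ 0.1 -0.1  0.2  0. ]
guideB [0.5744 0.2517 0.0615] [-0.1  0.1 -0.1 -0. ]
stand [ 0.5047 -0.203   0.2371] [[-0.7, -0.2], [0.3, -0.3], [0.5, -0.2], [-0.7, 0.6], [-0.2, 0.1], [0.0, 0.1], [-0.6, -1.3], [-0.0, -0.5], [0.0, -0.1]]
post [ 0.5125912  -0.15070876  0.028     ] pivot [ 0.55812228 -0.19011589  0.028     ]
die [0.5099 0.2051 0.0214] [[-0.2, -0.4], [0.2, -0.2], [0.1, 0.0], [0.2, 0.4], [0.2, 0.3], [-0.2, 0.2], [0.0, 0.3], [-0.5, 0.7], [0.0, -0.9], [0.9, -0.0]]
```

Call:
drive_tool --commands '[[[-0.04,-0.0196,0],[0,0,0]],[[-0.04,-0.0196,0],[0,0,0]],[[-0.04,-0.0196,0],[0,0,0]],[[-0.04,-0.0196,0],[0,0,0]],[[-0.04,-0.0196,0],[0,0,0]]]' --hand 0

```text
time_s: 1.32
tool_pos: [0.3635, 0.3678, 0.2315]
ee_rot: [[-0.929, 0.371, 0.001], [0.371, 0.929, 0.0], [-0.0, 0.001, -1.0]]
force: [0.7, 0.6, 0.6]
opening: 1.001
grasp_force: 0.0
```

Call:
drive_tool --commands '[[[-0.04,-0.0196,0.02],[0,0,0]],[[-0.04,-0.0196,0.03],[0,0,0]],[[-0.04,-0.0196,0.03],[0,0,0]],[[-0.04,-0.0196,0.03],[0,0,0]],[[-0.037,-0.0196,0],[0,0,0]]]'

```text
time_s: 1.95
tool_pos: [0.5077, 0.203, 0.1182]
ee_rot: [[-0.929, 0.371, -0.006], [0.371, 0.929, -0.001], [0.005, -0.003, -1.0]]
force: [-0.0, 0.7, -0.4]
opening: 0.999
grasp_force: 0.0
```

Call:
drive_tool --commands '[[[0,0,0.03],[0,0,0]],[[0,0,0.03],[0,0,0]],[[0,0,0.018],[0,0,0]],[[0,0,0.012],[0,0,0]],[[0,0,0],[0,0,0]]]'

```text
time_s: 2.58
tool_pos: [0.5088, 0.2049, 0.0308]
ee_rot: [[-0.929, 0.37, -0.001], [0.37, 0.929, -0.0], [0.001, -0.001, -1.0]]
force: [0.2, -0.0, 0.7]
opening: 0.999
grasp_force: 0.0
```

Call:
drive_tool --commands '[[[0,0,0],[0,0,0]],[[0,0,0],[0,0,0]],[[0,0,0],[0,0,0]],[[0,0,0],[0,0,0]],[[0,0,0],[0,0,0]]]' --hand 1

```text
time_s: 3.2
tool_pos: [0.5102, 0.2051, 0.0323]
ee_rot: [[-0.929, 0.371, 0.002], [0.371, 0.929, 0.001], [-0.002, 0.001, -1.0]]
force: [2.0, -0.3, 4.3]
opening: 0.32
grasp_force: 59.7
```

Call:
drive_tool --commands '[[[0,0,-0.01],[0,0,0]],[[0,0,-0.02],[0,0,0]],[[0,0,-0.03],[0,0,0]],[[0,0,-0.04],[0,0,0]],[[0,0,-0.03],[0,0,0]]]'

```text
time_s: 3.82
tool_pos: [0.5091, 0.2047, 0.1628]
ee_rot: [[-0.929, 0.371, 0.0], [0.371, 0.929, 0.0], [-0.0, 0.0, -1.0]]
force: [0.4, 0.2, -0.7]
opening: 0.323
grasp_force: 59.3
```

```bash
python3 - <<'E'
from h import *
import cv2
s=manip.read_state();print({k:np.round(s[k],3).tolist() for k in("tool_pos","opening","grasp_force","force")})
for c in("scene","top"):
    im=cams.read_camera(c);cv2.imwrite(f"pics/{c}1.png",im)
    print(c,[(np.round(r["rect"]).tolist(),round(r["p"],2)) for r in recognise("collar_center",c)])
    u=proj(c,s["tool_pos"])[0].round().astype(int);print(u)
    if c=="scene": a=cv2.resize(im[u[1]-60:u[1]+60,u[0]-60:u[0]+60],None,fx=4,fy=4,interpolation=3);cv2.imwrite("pics/lift.png",a)
E
```

```text
{'tool_pos': [0.509, 0.205, 0.163], 'opening': 0.323, 'grasp_force': 59.262, 'force': [0.449, 0.167, -0.659]}
scene [([434.0, 238.0, 444.0, 253.0], 0.65), ([400.0, 305.0, 416.0, 324.0], 0.51), ([390.0, 187.0, 412.0, 212.0], 0.5)]
[404 200]
top []
[243 241]
```

View pics/lift.png

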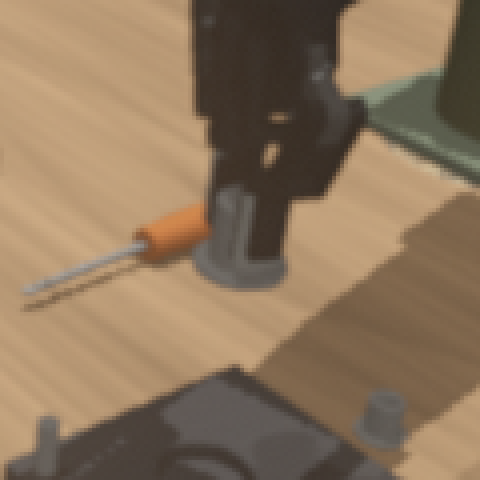

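The collar is held upright in the fingers, with its flange at about scene (404,206), clear of the die. Next I carry it over the post.

Call:
drive_tool --commands '[[[-0.0135,-0.0329,0],[0,0,0]],[[-0.0135,-0.0329,0],[0,0,0]],[[-0.0135,-0.0329,0],[0,0,0]],[[-0.0135,-0.0329,0],[0,0,0]],[[-0.0135,-0.0329,0],[0,0,0]]]'

```text
time_s: 4.65
tool_pos: [0.5089, 0.0261, 0.1588]
ee_rot: [[-0.929, 0.371, -0.005], [0.371, 0.929, 0.001], [0.005, -0.001, -1.0]]
force: [-0.2, -0.1, -1.1]
opening: 0.324
grasp_force: 59.3
```

Call:
drive_tool --commands '[[[-0.0135,-0.0329,0],[0,0,0]],[[-0.0135,-0.0329,0],[0,0,0]],[[-0.0135,-0.0329,0],[0,0,0]],[[-0.0135,-0.0329,0],[0,0,0]],[[-0.0137,-0.0328,0],[0,0,0]]]'

```text
time_s: 5.28
tool_pos: [0.511, -0.1511, 0.1586]
ee_rot: [[-0.929, 0.371, -0.005], [0.371, 0.929, 0.002], [0.005, 0.0, -1.0]]
force: [-0.0, 0.4, -1.5]
opening: 0.321
grasp_force: 59.3
```

Call:
drive_tool --commands '[[[0,0,0.03],[0,0,0]],[[0,0,0.03],[0,0,0]],[[0,0,0.008],[0,0,0]],[[0,0,0],[0,0,0]],[[0,0,0],[0,0,0]]]'

```text
time_s: 5.9
tool_pos: [0.5137, -0.151, 0.0942]
ee_rot: [[-0.929, 0.37, 0.002], [0.37, 0.929, -0.001], [-0.002, -0.0, -1.0]]
force: [0.4, -0.3, -0.7]
opening: 0.32
grasp_force: 59.4
```

```bash
python3 - <<'E'
from h import *
import cv2
s=manip.read_state();p=s["tool_pos"];print({k:np.round(s[k],4).tolist() for k in("tool_pos","opening","grasp_force","force")})
im=cams.read_camera("scene");cv2.imwrite("pics/scene2.png",im)
f=p-np.array([0,0,.006]);print("flange top proj",proj("scene",f)[0], "post foot/tip",proj("scene",[[.5127,-.1508,.028],[.5127,-.1508,.072]]))
cv2.imwrite("pics/ov.png",cv2.resize(im[125:215,250:360],None,fx=6,fy=6,interpolation=3))
a=cv2.imread("pics/lift.png")
print("lift proj",proj("scene",[.5091,.2047,.157]))
E
```

```text
{'tool_pos': [0.5137, -0.151, 0.0942], 'opening': 0.3196, 'grasp_force': 59.3666, 'force': [0.3856, -0.3373, -0.7365]}
flange top proj [301.96717885 164.43310038] post foot/tip [[302.38585111 184.81523208]
 [302.34757607 170.00976066]]
lift proj [[403.58756183 203.15387709]]
```

View pics/ov.png

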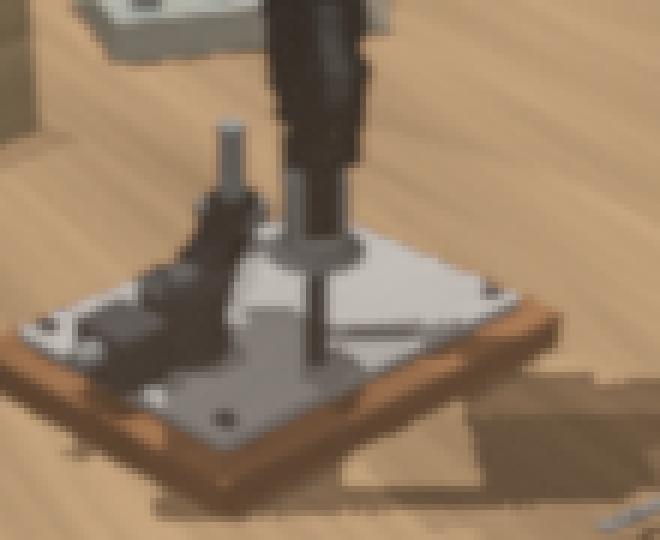

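The flange is centred at crop u≈317, the same as the post at 317, so it is aligned. I lower it while watching the force.

Call:
drive_tool --commands '[[[0,0,0.006],[0,0,0]],[[0,0,0.005],[0,0,0]],[[0,0,0.004],[0,0,0]],[[0,0,0.004],[0,0,0]],[[0,0,0.003],[0,0,0]]]'

```text
time_s: 6.58
tool_pos: [0.5127, -0.1507, 0.0709]
ee_rot: [[-0.929, 0.371, -0.0], [0.371, 0.929, 0.0], [0.0, 0.0, -1.0]]
force: [-0.7, 0.6, -1.0]
opening: 0.325
grasp_force: 59.4
```

Call:
drive_tool --commands '[[[0,0,0.007],[0,0,0]],[[0,0,0.007],[0,0,0]],[[0,0,0.007],[0,0,0]],[[0,0,0.003],[0,0,0]],[[0,0,0],[0,0,0]]]'

```text
time_s: 7.2
tool_pos: [0.5126, -0.1507, 0.0469]
ee_rot: [[-0.929, 0.371, -0.001], [0.371, 0.929, 0.0], [0.001, 0.0, -1.0]]
force: [0.5, 0.7, -1.0]
opening: 0.323
grasp_force: 59.4
```

Call:
drive_tool --commands '[[[0,0,0.002],[0,0,0]],[[0,0,0.001],[0,0,0]],[[0,0,0.001],[0,0,0]],[[0,0,0.001],[0,0,0]],[[0,0,0],[0,0,0]]]'

```text
time_s: 7.82
tool_pos: [0.5128, -0.1508, 0.0422]
ee_rot: [[-0.929, 0.371, -0.0], [0.371, 0.929, 0.0], [0.0, -0.0, -1.0]]
force: [-0.2, -0.1, -1.3]
opening: 0.33
grasp_force: 59.4
```

Call:
drive_tool --commands '[[[0,0,0.001],[0,0,0]],[[0,0,0.001],[0,0,0]],[[0,0,0.0005],[0,0,0]],[[0,0,0],[0,0,0]],[[0,0,0],[0,0,0]]]'

```text
time_s: 8.45
tool_pos: [0.5129, -0.1508, 0.0403]
ee_rot: [[-0.929, 0.371, -0.0], [0.371, 0.929, -0.0], [0.0, -0.0, -1.0]]
force: [-2.6, 0.5, 6.0]
opening: 0.316
grasp_force: 60.0
```

Call:
drive_tool --commands '[[[0,0,0],[0,0,0]],[[0,0,0],[0,0,0]],[[0,0,0],[0,0,0]],[[0,0,0],[0,0,0]],[[0,0,-0.01],[0,0,0]]]' --hand 0.35

```text
time_s: 9.07
tool_pos: [0.512, -0.1504, 0.0492]
ee_rot: [[-0.929, 0.371, -0.002], [0.371, 0.929, 0.001], [0.002, 0.0, -1.0]]
force: [-0.0, 0.3, -0.2]
opening: 0.648
grasp_force: 0.0
```

Call:
drive_tool --commands '[[[0,0,-0.02],[0,0,0]],[[0,0,-0.03],[0,0,0]],[[0,0,-0.03],[0,0,0]],[[0,0,-0.02],[0,0,0]],[[0,0,0],[0,0,0]]]'

```text
time_s: 9.7
tool_pos: [0.5146, -0.1516, 0.1525]
ee_rot: [[-0.929, 0.371, 0.005], [0.371, 0.929, -0.003], [-0.006, -0.0, -1.0]]
force: [1.0, 0.4, 0.3]
opening: 0.651
grasp_force: 0.0
```

```bash
python3 - <<'E'
from h import *
import cv2
s=manip.read_state();p=s["tool_pos"];print({k:np.round(s[k],4).tolist() for k in("tool_pos","opening","joint_pos")})
im=cams.read_camera("scene");cv2.imwrite("pics/scene3.png",im)
cv2.imwrite("pics/pl.png",cv2.resize(im[125:215,250:360],None,fx=6,fy=6,interpolation=3))
pv=np.array([.5581,-.1901]);rest=np.array([.487,-.275])-pv;print("r",np.linalg.norm(rest))
a0=np.arctan2(rest[1],rest[0]);post=np.array([.5127,-.1508])-pv;print("ang",np.degrees(a0),np.degrees(np.arctan2(post[1],post[0]))%360)
for t in np.arange(0,1.21,.115):
    P=pv+.110*np.array([np.cos(a0-t),np.sin(a0-t)]);print(round(t,3),P.round(4),np.degrees(a0-t).round(1)%360)
E
```

```text
{'tool_pos': [0.5146, -0.1516, 0.1525], 'opening': 0.6515, 'joint_pos': [-25.6591, 11.515, 98.5819, -0.0007, 69.5727, -93.9008]}
r 0.11073942387424639
ang -129.94468648194584 139.11926644945044
0.0 [ 0.4875 -0.2744] 230.1
0.115 [ 0.4783 -0.2658] 223.5
0.23 [ 0.4701 -0.2561] 216.9
0.345 [ 0.4631 -0.2456] 210.3
0.46 [ 0.4574 -0.2343] 203.7
0.575 [ 0.453  -0.2225] 197.1
0.69 [ 0.4499 -0.2102] 190.5
0.805 [ 0.4484 -0.1976] 183.9
0.92 [ 0.4482 -0.185 ] 177.3
1.035 [ 0.4495 -0.1724] 170.8
1.15 [ 0.4523 -0.1601] 164.2
```

View pics/pl.png

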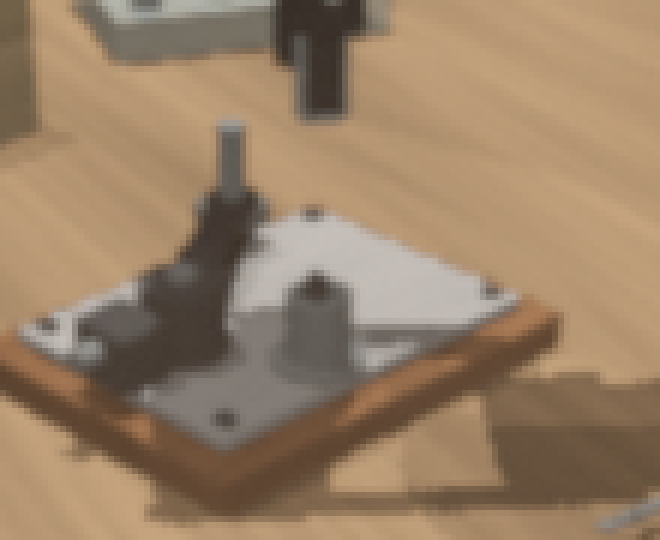

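The collar sits on the post, with the flange down on the plate and the post tip showing inside the bore (crop 316,285). Next I move over the pin (top at about crop 230,125) and turn the gripper so it closes along the swing direction.

Call:
drive_tool --commands '[[[-0.0075,-0.0415,0],[0,0,0]],[[-0.0075,-0.0415,0],[0,0,0]],[[-0.0075,-0.0415,0],[0,0,0]],[[0,0,0],[0,0,10.5]],[[0,0,0],[0,0,10.5]]]'

```text
time_s: 10.38
tool_pos: [0.4864, -0.2748, 0.1479]
ee_rot: [[-0.729, 0.685, -0.003], [0.685, 0.729, 0.002], [0.003, -0.0, -1.0]]
force: [-0.8, 0.3, 1.0]
opening: 0.657
grasp_force: 0.0
```

Call:
drive_tool --commands '[[[0,0,0],[0,0,10.5]],[[0,0,0],[0,0,10.5]],[[0,0,0],[0,0,10.5]],[[0,0,0],[0,0,10.5]],[[0,0,0],[0,0,10.5]]]'

```text
time_s: 11.0
tool_pos: [0.4866, -0.274, 0.148]
ee_rot: [[0.098, 0.995, -0.003], [0.995, -0.098, 0.002], [0.002, -0.003, -1.0]]
force: [-0.3, 0.7, 0.2]
opening: 0.644
grasp_force: 0.0
```

Call:
drive_tool --commands '[[[0,0,0],[0,0,10.5]],[[0,0,0],[0,0,10.5]],[[0,0,0],[0,0,10.5]],[[0,0,0],[0,0,3.1]],[[0,0,0],[0,0,0]]]'

```text
time_s: 11.62
tool_pos: [0.4868, -0.2741, 0.1483]
ee_rot: [[0.64, 0.768, -0.002], [0.768, -0.64, 0.002], [-0.0, -0.003, -1.0]]
force: [0.0, 0.4, -0.4]
opening: 0.65
grasp_force: 0.0
```

```bash
python3 - <<'E'
from h import *
s=manip.read_state();R=np.array(s["ee_rot"]);print(np.round(s["tool_pos"],4),np.degrees(np.arctan2(R[1,1],R[0,1])),np.round(s["joint_pos"],1))
print("to pin, tool axes",(R.T@(np.array([.4873,-.2747,.060])-s["tool_pos"])).round(4))
E
```

```text
[ 0.4868 -0.2741  0.1483] -39.82496173483743 [-38.3  14.7  95.3  -0.   70.3   1.6]
to pin, tool axes [-0.0001  0.001   0.0883]
```

Call:
drive_tool --commands '[[[0,0.0005,0.02],[0,0,0]],[[0,0,0.025],[0,0,0]],[[0,0,0.025],[0,0,0]],[[0,0,0.017],[0,0,0]],[[0,0,0],[0,0,0]]]'

```text
time_s: 12.25
tool_pos: [0.4866, -0.274, 0.0609]
ee_rot: [[0.641, 0.768, -0.003], [0.768, -0.641, 0.003], [-0.0, -0.004, -1.0]]
force: [-0.5, 0.2, -0.1]
opening: 0.652
grasp_force: 0.0
```

Call:
drive_tool --commands '[[[0,0,0],[0,0,0]],[[0,0,0],[0,0,0]],[[0,0,0],[0,0,0]],[[0,0,0],[0,0,0]],[[0,0,0],[0,0,0]]]' --hand 1

```text
time_s: 12.88
tool_pos: [0.4871, -0.2743, 0.0641]
ee_rot: [[0.641, 0.768, -0.002], [0.768, -0.641, 0.001], [-0.0, -0.003, -1.0]]
force: [-4.9, 3.5, 6.8]
opening: 0.141
grasp_force: 58.4
```

The pin is pinched, so I sweep the arc.

Call:
drive_tool --commands '[[[0.0007,-0.0126,-0.002],[0,0,6.6]],[[0.0007,-0.0126,0],[0,0,6.6]],[[0.0007,-0.0126,0],[0,0,6.6]],[[0.0007,-0.0126,0],[0,0,6.6]],[[0.0007,-0.0126,0],[0,0,6.6]]]'

```text
time_s: 13.5
tool_pos: [0.4534, -0.2233, 0.0643]
ee_rot: [[0.957, 0.291, 0.001], [0.291, -0.957, -0.001], [0.001, 0.001, -1.0]]
force: [3.9, -2.1, -9.9]
opening: 0.14
grasp_force: 58.8
```

```bash
python3 - <<'E'
from h import *
s=manip.read_state();p=s["tool_pos"];v=p[:2]-np.array([.5581,-.1901]);R=np.array(s["ee_rot"]);print(np.linalg.norm(v),np.degrees(np.arctan2(v[1],v[0]))%360,np.degrees(np.arctan2(R[1,1],R[0,1])),np.array(s["force"]).round(1),(R.T@s["force"]).round(1),s["opening"])
E
```

```text
0.10983781507825294 197.6030952358634 -73.07276436639435 [ 3.9 -2.1 -9.9] [3.1 3.1 9.9] 0.1404279206076912
```

Call:
drive_tool --commands '[[[0.0007,-0.0126,0.001],[0,0,6.6]],[[0.0007,-0.0126,0],[0,0,6.6]],[[0.0007,-0.0126,0],[0,0,6.6]],[[0.0005,-0.0088,0],[0,0,4.6]],[[0,0,0],[0,0,0]]]'

```text
time_s: 14.12
tool_pos: [0.4494, -0.1778, 0.0642]
ee_rot: [[0.992, -0.124, -0.0], [-0.124, -0.992, -0.002], [0.0, 0.002, -1.0]]
force: [-2.5, -3.7, -2.4]
opening: 0.138
grasp_force: 59.7
```

Call:
drive_tool --commands '[[[0.0001,-0.003,0],[0,0,1.5]],[[0.0001,-0.002,0],[0,0,1]],[[0,-0.001,0],[0,0,0.5]],[[0,0,0],[0,0,0]],[[0,0,0],[0,0,0]]]'

```text
time_s: 14.75
tool_pos: [0.4503, -0.172, 0.0642]
ee_rot: [[0.984, -0.178, -0.001], [-0.178, -0.984, -0.001], [-0.0, 0.001, -1.0]]
force: [-4.4, -4.9, 0.9]
opening: 0.139
grasp_force: 60.0
```

```bash
cat >q.py <<'E'
from h import *
s=manip.read_state();p=s["tool_pos"];v=p[:2]-np.array([.5581,-.1901]);R=np.array(s["ee_rot"]);print(np.linalg.norm(v),np.degrees(np.arctan2(v[1],v[0]))%360,np.degrees(np.arctan2(R[1,1],R[0,1])),np.array(s["force"]).round(1),"tool",(R.T@s["force"]).round(1),s["opening"])
E
python3 q.py
```

```text
0.1093240428713168 170.47766475493765 -100.2470317227734 [-4.4 -4.9  0.9] tool [-3.5  5.6 -0.9] 0.1390341291167922
```

Call:
drive_tool --commands '[[[0,-0.002,0],[0,0,1]],[[0,-0.002,0],[0,0,1]],[[0,-0.001,0],[0,0,0.5]],[[0,-0.001,0],[0,0,0.5]],[[0,0,0],[0,0,0]]]'

```text
time_s: 15.38
tool_pos: [0.4515, -0.1662, 0.0642]
ee_rot: [[0.973, -0.229, -0.001], [-0.229, -0.973, -0.001], [-0.0, 0.001, -1.0]]
force: [-3.6, -4.4, 0.7]
opening: 0.14
grasp_force: 60.0
```

```bash
python3 q.py
```

```text
0.10927937263078659 167.36069315402187 -103.25380905667599 [-3.6 -4.4  0.7] tool [-2.5  5.1 -0.7] 0.1399365646353189
```

Call:
drive_tool --commands '[[[0,-0.001,0],[0,0,0.5]],[[0,-0.001,0],[0,0,0.5]],[[0,-0.001,0],[0,0,0.5]],[[0,-0.001,0],[0,0,0.5]],[[0,0,0],[0,0,0]]]'

```text
time_s: 16.0
tool_pos: [0.4524, -0.1624, 0.0642]
ee_rot: [[0.965, -0.263, -0.001], [-0.263, -0.965, -0.001], [-0.0, 0.001, -1.0]]
force: [-3.3, -4.6, 0.8]
opening: 0.14
grasp_force: 60.0
```

```bash
python3 q.py
```

```text
0.1092545526480634 165.29024976549607 -105.2548626297234 [-3.3 -4.6  0.8] tool [-2.   5.3 -0.8] 0.13983647341742889
```

Call:
drive_tool --commands '[[[0,-0.001,0],[0,0,0.5]],[[0,-0.001,0],[0,0,0.5]],[[0,-0.001,0],[0,0,0.5]],[[0,0,0],[0,0,0]],[[0,0,0],[0,0,0]]]'

```text
time_s: 16.62
tool_pos: [0.4532, -0.1595, 0.0642]
ee_rot: [[0.958, -0.288, -0.001], [-0.288, -0.958, -0.001], [-0.0, 0.001, -1.0]]
force: [-3.6, -4.5, 0.2]
opening: 0.138
grasp_force: 60.0
```

```bash
python3 q.py
```

```text
0.10924107306659463 163.73901135198903 -106.75599665369268 [-3.6 -4.5  0.2] tool [-2.1  5.3 -0.2] 0.1382176058674611
```

Call:
drive_tool --commands '[[[0,-0.001,0],[0,0,0.5]],[[0,-0.001,0],[0,0,0.5]],[[0,-0.001,0],[0,0,0.5]],[[0,0,0],[0,0,0]],[[0,0,0],[0,0,0]]]'

```text
time_s: 17.25
tool_pos: [0.4535, -0.1588, 0.0642]
ee_rot: [[0.95, -0.312, -0.002], [-0.312, -0.95, -0.005], [-0.0, 0.006, -1.0]]
force: [-6.4, -11.7, -1.0]
opening: 0.139
grasp_force: 60.0
```

```bash
python3 q.py
```

```text
0.10923991771227565 163.32438793819836 -108.16894358524108 [ -6.4 -11.7  -1. ] tool [-2.4 13.1  1. ] 0.1389580237967473
```

The arm stopped at about 163° (θ≈1.16) and the tangential force rose to 13 N against a spring force of about 5.5 N, which means contact. I'll press slightly more and check the result in a picture.

Call:
drive_tool --commands '[[[0,-0.001,0],[0,0,0]],[[0,0,0],[0,0,0]],[[0,0,0],[0,0,0]],[[0,0,0],[0,0,0]],[[0,0,0],[0,0,0]]]'

```text
time_s: 17.88
tool_pos: [0.4535, -0.1586, 0.0642]
ee_rot: [[0.95, -0.312, -0.003], [-0.312, -0.95, -0.007], [-0.0, 0.007, -1.0]]
force: [-7.6, -14.3, -1.0]
opening: 0.141
grasp_force: 60.1
```

```bash
python3 q.py; python3 - <<'E'
from h import *
import cv2
a=cams.read_camera("scene")[110:215,245:365];b=cams.read_camera("top")[190:310,365:475]
A=cv2.resize(a,(456,399),interpolation=3);B=cv2.resize(b,(344,399),interpolation=3)
cv2.imwrite("pics/fin.png",np.hstack([A,B]))
E
```

```text
0.1092451752497763 163.25829565299784 -108.15456474724691 [ -7.6 -14.3  -1. ] tool [-2.8 15.9  1.1] 0.1412890253283642
```

View pics/fin.png

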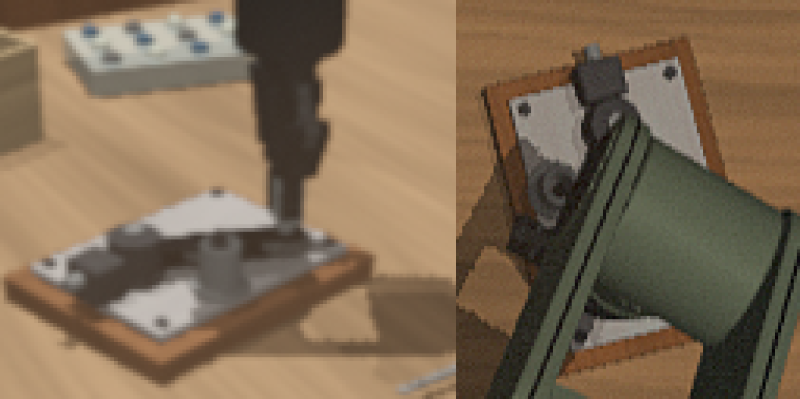

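The collar stands upright on the plate (scene crop 220,270; top crop 553,190). The arm bears against its tube while the gripper holds the pin at about (288,220).

```bash
python3 -c "
from cell import manip;print(manip.finish_job())"
```

```text
the job is handed in; nothing more can be done
None
```

The collar is seated flange down on the stop post and released, and the job was handed in at about 18 s with the gripper holding the cage arm pressed against the collar (about 16 N at the pin, against a spring force of about 5.5 N); no verdict came back.

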